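# Lock the carving clamp with its ball-lock pin

### The arm

A 6-joint arm with a two-finger parallel gripper is mounted at the origin on a cart in front of the work surface, level with it; the furniture and walls round the work are solid. World frame = base frame: x ahead of the robot, y to its left, z up, the work surface at z = 0. Lengths are in m, angles in rad, forces in N, time in s.
With the tool pointing down it reaches from about 0.275 to 0.875 m from the base axis. Payload 12.5 kg.
Tool frame: the origin (TCP) lies at the very end of the fingers, on their centre line; the grasp point (between the pads) lies 19 mm behind it; z points along the fingers, y is the line along which they close (so a half turn about z gives the same grasp; the last joint's range is limited). The gripper opens to 85 mm and grips with 20 to 120 N. Pads are 22 mm wide; open, the fingers measure 114 mm over their backs; the gripper's body (76 mm by 85 mm) begins 54 mm behind the grasp point. The pads swing forward as they close: fully open they stand 13 mm farther back than shut.
Start: joints at [1.246, 0.351, 1.652, -0, 1.139, -0.085], TCP at [0.131, 0.534, 0.231] pointing down, gripper open.
Joint ranges: [-2.75, 2.75], [-0.79, 2.1], [0.01, 2.65], [-1.57, 4.71], [0.07, 3.14], [-2.87, 2.87]. Speed limits (rad/s): [2.22, 2.22, 2.79, 3.14, 3.14, 3.14].

### API

Orientations are given as a unit quaternion [w, x, y, z].
In Python, from workcell import robot, fingers, solver, status, read_camera, workorder, finder gives the robot as it stands. Calls block until the motion is done:
- robot.move_pose(position, orientation): joint-space move of the TCP to a pose.
- robot.servo_line(position, vel=0.15, attitude=None): straight line of the TCP; attitude=None keeps the orientation; vel is the mean speed in m/s.
- robot.movej(angles): joint-space move.
- fingers.set_gripper(opening, effort=None): finger opening in m; effort is the grip in N (None keeps the last); returns when the fingers have stopped.
- robot.hold(seconds).
- solver.solve_ik(position, orientation): joint angles nearest the present ones, or None.
- status.get_state(): the state.
- read_camera(name): name is "scene" or "top" or "wrist"; returns a dict with "img" (480x640x3 uint8, red, green, blue), "fovy" (degrees; the focal length in pixels is half the picture's height over the tangent of half this angle, whatever the lens; pixels are square), "cx", "cy" (the principal point, pixels), "pose" (4x4, takes a point from camera to world coordinates). Camera axes: x right, y up, looking along -z (the intrinsics and any distortion apply to the point x, -y, -z); pixel columns grow to the right and rows downward; lengths in m; the calibration is good to about 2 mm. A picture is of the moment at which its call begins. There is no depth.
A pose or a line that the arm cannot do raises robot.MotionError and nothing moves.
- workorder.hand_in(): hands the job in; it is judged then, once.
Trained networks look in a picture, given as the dict that the camera call returned (one of the last four; its "shot" number tells which), for a name from the list of things; names that differ only in an ending like _2 or _b are one class to them, and where a whole thing is asked for, a point or a joint stands for the part that bears it (a point fixed in the world has none). Each returns a list of dicts, best first, with "conf" (0 to 1); they miss things now and then, are a little off and sometimes report something else, mostly with a low value. They report only what shows in the picture. A call takes as long as a camera call. They do not tell look-alikes from the thing itself.
- finder.recognise(picture, query): "extent" ([centre column, centre row, width, height] in pixels, round what is visible of it).
- finder.pinpoint(picture, query): "uv" ([column, row] in pixels: a listed point, or the origin of a listed thing).
The state is a dict: "time": time; "joint_pos": joint angles; "dq": joint speeds; "tau": joint torques, N m; "eef_pos": TCP position; "orientation": TCP orientation; "wrist_force": force on the tool from outside, world axes, zero at the start; "moment": the same for the moment, N m; "gripper_width": finger opening in m; "grip_force": force on a finger pad.
Only numpy, scipy, OpenCV 4.12 (cv2) and the standard library are available. Lean on these libraries where they do the work, as an engineer would, in place of code of your own. Each camera call takes 0.05 s, during which the arm holds its last target. There are 200 camera calls.

### The job

Close the clamp: push its sliding jaw fully home against its stop so the holes line up. Then take the ball-lock pin from its wooden holder by the handle with the red thumb button squeezed in, feel for the hole, push the pin gently all the way home through the plates with the button still held in, and let go so that the button springs out and the pin stays locked. Never press the pin hard on the clamp (30 N is too much), and leave the carved bear, the carved fish and the brown roll alone.

Things in the scene. Friction and masses are not known exactly. Their poses are not given: they have to be found in the camera images.
- board: Fixed plywood base board, 180 x 110 x 15 mm, of a blue steel clamp. Origin on its underside, below the nominal pin hole; x = the way the jaw closes, z up; spans x -85..95, y -55..55 mm. The clamp (plates, jaw, knob) is bolted on through slots: all of it sits up to 4.5 mm off nominal in x and in y, parallel to the board; nothing reports this offset: find it by feel or by eye.
- pin_hole (a point): Point on the board, 74 mm above its underside: nominal centre of the pin hole's mouth, on top of the upper plate. True hole: up to 4.5 mm off in board x and y; height exact. Steel plates 50 (x) x 60 (y) mm, centred on the hole, at board z 66..74 and 47..55 mm, each with a 16 mm hole. A spring plunger below pushes the pin up: 3 N at first, 6 N with the pin home.
- jaw_home (a point): Point on the board: nominal place of the top of the knob's axis when the jaw is home, 103.5 mm above the board's underside. The true one is off by the same up to 4.5 mm in x and y as the hole, which lies exactly 80 mm further along board x. Home, the upper plate is 55 mm beyond the knob's axis; behind the plates, a jaw face, bone blank and fence reach board z 81 mm.
- jaw (a joint): Jaw slide along board +x, m: 0 open, 0.040 home at a hard stop, where its 17 mm hole lines up with the plates' holes. 2.5 N friction; stays where left. Aluminium bar, 36 mm wide, board z 55.5..65.5 mm, between the plates; on it an upright round black knob 18 mm across, 38 mm tall, its axis nominally at board x = -0.120 m + joint value, y = 0; the bar reaches 18 mm before it.
- holder: Fixed dark wooden block, 60 x 60 mm, 50 mm high, with a 26 mm square hole 44 mm deep in which the pin stands loosely; foot 72 x 72 x 6 mm. Origin at the centre of its underside.
- pin: Ball-lock pin, loose in the holder, 0.08-0.17 kg. Origin on its axis at the underside of its collar (34 mm across, z 0..4 mm); z up. Steel shank below: 14 mm across, 43 mm long, blunt. Handle: black block z 4..36, x -13..13, y -15.5..15.5 mm, red button in its +y side. Gripped across y with the button in it is 31 mm wide, centred on the axis; 36 mm with it out.
- pin_tip (a point): Centre of the pin's lower end, 43 mm below its origin; axes as the pin's. One brass locking ball, 11.5 mm above it, sticks out 4.5 mm on the +y side (as the button) while the button is out and does not pass a 16 mm hole; it draws in when the button is in. Home, the collar lies on the upper plate; once locked, the spring lifts the collar up to 2 mm, until the ball bears under the lower plate.
- pin_button (a joint): Travel of the red thumb button, m: 0 out (ball out, locked), 0.005 fully in (ball in). Spring: 4 N at the start, 9 N fully in. Its face is 12 mm wide (pin x), 7..33 mm above the pin's origin, on the pin's +y side, 20.5 mm from the axis when out; at 15.5 mm it is flush with the black handle cheeks beside it: squeeze until flush.
- carved_bear: Small carved bear, loose, 35 x 85 x 51 mm, origin at the centre of its underside. Leave it alone.
- carved_fish: Carved fish on a foot, loose, 16 x 88 x 30 mm, origin at the centre of its underside. Leave it alone.
- sand_roll: Brown abrasive roll standing on end, loose, 58 mm across, 45 mm high, origin at the centre of its underside. Leave it alone.
Mind the look-alikes: they are no part of the job. There is more than one size of the pin; the one meant has the size given above.

How it is judged:
By the outcome, as a careful person would: the job done as asked, in the order asked, and still so for the second after the job is handed in, with the robot touching nothing.
It also fails if it takes over 72 s, if anything falls off the work surface, if the arm or the gripper's body presses on something with over 40 N, if the wrist force passes 120 N, or if a joint passes its speed limit or range.

## Working session

There is one attempt and no reset: what is moved stays moved. The work goes in short steps, each a Python script; the robot and the scene stay as the last script left them, time stands still between calls to the robot, and variables do not carry over. Pictures are saved under pics/ and viewed, at most 10 in all, crops included, and the job is handed in when it is done.

```bash
ls; mkdir -p pics; cat > h.py <<'E'
from workcell import robot, fingers, solver, status, read_camera, workorder, finder
import numpy as np, cv2
def ray(c,uv):
    f=240/np.tan(np.radians(c["fovy"])/2); 
    d=np.array([(uv[0]-c["cx"])/f,-(uv[1]-c["cy"])/f,-1.]); T=np.array(c["pose"])
    return T[:3,3],T[:3,:3]@d
def at(c,uv,z):
    o,d=ray(c,uv); return o+d*(z-o[2])/d[2]
def proj(c,p):
    f=240/np.tan(np.radians(c["fovy"])/2); T=np.array(c["pose"]); q=T[:3,:3].T@(np.asarray(p)-T[:3,3])
    return [c["cx"]+f*q[0]/-q[2], c["cy"]-f*q[1]/-q[2]]
def save(c,n): cv2.imwrite("pics/"+n,c["img"][:,:,::-1])
E
python3 - <<'E'
from h import *
for n in ("scene","top"):
    c=read_camera(n); save(c,n+"1.png"); print(n,{k:v for k,v in c.items() if k not in("img",)})
    for q in ("board","pin_hole","jaw_home","jaw","holder","pin","pin_tip","pin_button","carved_bear","carved_fish","sand_roll"):
        try:
            r=finder.pinpoint(c,q)[:3]; print(q,[(np.round(x["uv"],1).tolist(),round(x["conf"],2)) for x in r],end=' ')
        except Exception as e: print(q,"P",e)
        try:
            r=finder.recognise(c,q)[:3]; print([(np.round(x["extent"]).tolist(),round(x["conf"],2)) for x in r])
        except Exception as e: print(q,"R",e)
print(status.get_state())
E
```

```text
pics
scene {'fovy': 49.97555307540112, 'cx': 306.2267085202807, 'cy': 240.88806076583617, 'pose': array([[ 0.56034991,  0.64417629, -0.52061972,  0.10928348],
       [-0.82812233,  0.42444983, -0.36613625, -0.27056463],
       [-0.01487934,  0.63630123,  0.77129719,  0.8259783 ],
       [ 0.        ,  0.        ,  0.        ,  1.        ]]), 'shot': 1}
board [([245.2, 254.9], 0.89), ([362.6, 236.2], 0.35)] [([251.0, 264.0, 88.0, 59.0], 0.72)]
pin_hole [] [([252.0, 264.0, 89.0, 58.0], 0.64)]
jaw_home [([280.0, 199.4], 0.63)] [([254.0, 264.0, 86.0, 56.0], 0.68)]
jaw P it knows: board, carved_bear, carved_fish, holder, jaw_home, pin, pin_hole, pin_tip, sand_roll
[([215.0, 254.0, 66.0, 55.0], 0.91), ([253.0, 262.0, 92.0, 64.0], 0.6)]
holder [([362.9, 250.8], 0.9)] [([359.0, 249.0, 49.0, 43.0], 0.76)]
pin [([360.9, 236.7], 0.95), ([443.7, 324.2], 0.78)] [([362.0, 231.0, 19.0, 29.0], 0.84), ([441.0, 325.0, 17.0, 27.0], 0.64)]
pin_tip [([359.8, 249.2], 0.93), ([435.0, 333.8], 0.62)] [([364.0, 229.0, 18.0, 26.0], 0.74), ([439.0, 326.0, 19.0, 25.0], 0.6)]
pin_button P it knows: board, carved_
[... 1829 characters left out ...]
t_pos': array([ 1.24639565e+00,  3.50697754e-01,  1.65182486e+00,  6.13457398e-06,
        1.13910751e+00, -8.46016289e-02]), 'dq': array([ 8.73794434e-04, -6.23606138e-04,  4.14333131e-05, -2.30612948e-04,
        4.91807887e-04,  3.18117422e-04]), 'tau': array([ 2.56616309e-03, -5.06033671e+01, -2.91651320e+01,  1.18968974e-04,
        3.23941895e-04,  1.01870082e-04]), 'eef_pos': array([0.13059473, 0.53424176, 0.23128133]), 'orientation': array([-6.53325776e-06,  1.19613727e-01,  9.92820505e-01, -1.77825074e-05]), 'wrist_force': array([-0.54011475, -0.25688866,  0.48940573]), 'moment': array([ 0.00610975, -0.01131266,  0.01927965]), 'grip_force': 0.0, 'gripper_width': 0.08533175853655929}
```

```bash
python3 - <<'E'
import cv2,numpy as np
a=cv2.imread("pics/top1.png")[150:330,150:480]; b=cv2.imread("pics/scene1.png")[170:360,150:480]
cv2.imwrite("pics/a.png",cv2.resize(a,None,fx=2.4,fy=2.4,interpolation=cv2.INTER_CUBIC))
cv2.imwrite("pics/b.png",cv2.resize(b,None,fx=2.4,fy=2.4,interpolation=cv2.INTER_CUBIC))
E
```

```text
(no output)
```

View pics/a.png

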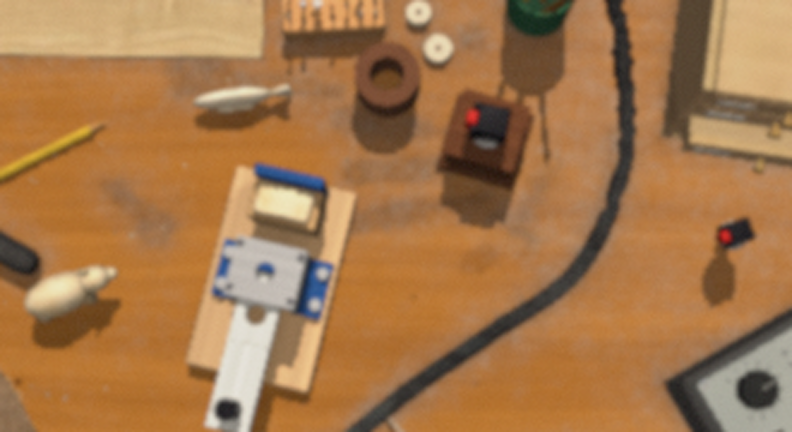

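View pics/b.png

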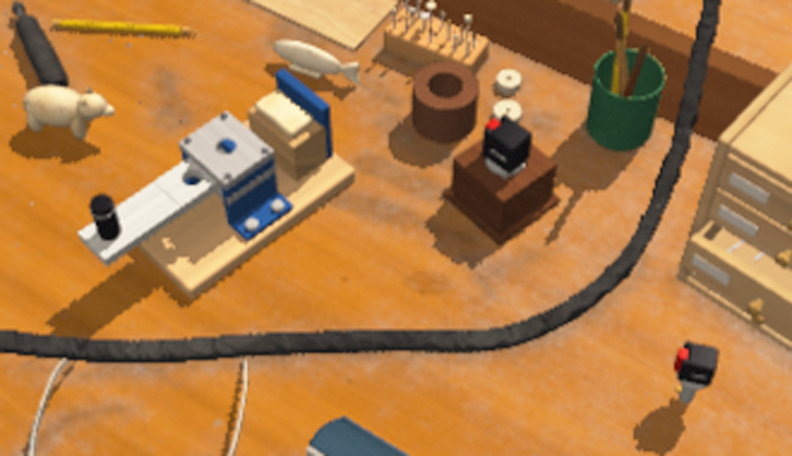

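Top view: clamp hole at about (260,262), knob at (245,321). There are two pin candidates: one in the holder at (354,203) with its red button on the left (347,199), and a smaller one standing free at (454,247), which is the look-alike. I choose the one in the holder, as described. Next: geometry, then a wrist look.

```bash
python3 - <<'E'
from h import *
c=read_camera("top"); s=read_camera("scene")
T=lambda u,v:(u/2.4+150,v/2.4+150); S=lambda u,v:(u/2.4+150,v/2.4+170)
k=[at(c,T(*p),.015) for p in((238,167),(357,190),(307,393),(189,365))]
print("corners",np.round(k,4).tolist(), "centre",np.mean(k,0))
for a,b in((0,3),(1,2),(1,0),(2,3)): d=k[a]-k[b]; print(np.linalg.norm(d[:2]),np.degrees(np.arctan2(d[1],d[0])))
print("hole",at(c,T(265,270),.074),at(s,S(227,146),.074))
print("knob",at(c,T(228,410),.1035),at(s,S(101,202),.1035))
print("pin top z.086",at(c,T(490,119),.086)); print("holder top",at(c,T(488,133),.05))
print("pin scene",at(s,S(507,135),.086), "red",at(c,T(472,117),.072),at(s,S(493,124),.075))
E
```

```text
corners [[0.6712, 0.2359, 0.015], [0.6518, 0.13, 0.015], [0.474, 0.1694, 0.015], [0.4966, 0.272, 0.015]] centre [0.57341223 0.20182776 0.015     ]
0.17830622597244064 -11.677338322587905
0.1821472723251625 -12.503536115639141
0.10768000876234259 -100.36458970817293
0.10503404028854631 -102.41660801059949
hole [0.57338318 0.20190802 0.074     ] [0.57225645 0.19978911 0.074     ]
knob [0.45872534 0.22400902 0.1035    ] [0.45910532 0.22564794 0.1035    ]
pin top z.086 [0.70101827 0.01670761 0.086     ]
holder top [0.69703285 0.0163459  0.05      ]
pin scene [0.69632774 0.01346447 0.086     ] red [0.70583266 0.03114425 0.072     ] [0.70907751 0.0331247  0.075     ]
```

```bash
cat >> h.py <<'E'
def Q(th):  # tool down, tool y along world angle th (deg)
    p=np.radians(th+90)/2; return np.array([0,np.cos(p),np.sin(p),0])
YAW=-12.; U=np.array([np.cos(np.radians(YAW)),np.sin(np.radians(YAW)),0]); V=np.array([-U[1],U[0],0])
def st():
    s=status.get_state(); return s["time"],np.array(s["eef_pos"]),np.array(s["wrist_force"]),s
E
python3 - <<'E'
from h import *
K=np.array([.459,.2247,0])
p=K-.033*U
robot.move_pose(p+[0,0,.2],Q(90+YAW)); fingers.set_gripper(0.0,40); t,e,f,_=st(); print(t,e,f)
f0=f
robot.servo_line(p+[0,0,.080],vel=.2); t,e,f,_=st(); print(t,e,f-f0)
for d in np.arange(.008,.033,.004):
    robot.servo_line(p+[0,0,.08]+d*U,vel=.05); t,e,f,_=st(); print(round(t,2),round(d,3),np.round((e-p)@U,4),np.round((f-f0)@U,2))
    if abs((f-f0)@U)>2: break
E
```

```text
4.5333 [0.42675217 0.23154625 0.20000571] [0.2056077  0.14679603 0.37506376]
5.2833 [0.42724566 0.23176001 0.08075568] [-0.56305761 -0.28736447  0.7566962 ]
5.59 0.008 0.0087 0.39
5.84 0.012 0.0122 -0.54
6.09 0.016 0.0162 -1.02
6.34 0.02 0.0203 -0.87
6.59 0.024 0.0243 -0.71
6.84 0.028 0.0284 -0.34
7.09 0.032 0.0324 0.37
```

```bash
python3 - <<'E'
from h import *
p=np.array([.459,.2247,0])-.033*U; f0=np.array([.2,.15,.375])
print(st()[2])
robot.servo_line(p+[0,0,.08]+.040*U,vel=.05)
for d in np.arange(.042,.068,.002):
    robot.servo_line(p+[0,0,.08]+d*U,vel=.05); t,e,f,_=st(); print(round(t,2),round(d,3),np.round((e-p)@U,4),np.round(f-f0,2),np.round((f-f0)@U,2))
    if abs((f-f0)@U)>9: break
c=read_camera("top"); save(c,"top2.png"); s=read_camera("scene"); save(s,"scene2.png")
a=cv2.imread("pics/top2.png")[220:350,190:340]; b=cv2.imread("pics/scene2.png")[200:330,150:300]
cv2.imwrite("pics/c.png",cv2.resize(np.hstack([a,b]),None,fx=2.6,fy=2.6,interpolation=cv2.INTER_CUBIC))
E
```

```text
[ 0.45064899 -0.50102042 -0.65436263]
7.65 0.042 0.0422 [-0.44  0.16 -0.79] -0.47
7.9 0.044 0.0441 [-1.05  0.24  0.43] -1.08
8.15 0.046 0.0461 [-0.71  0.73  0.32] -0.85
8.4 0.048 0.048 [-3.8   0.15  1.27] -3.75
8.65 0.05 0.0482 [-13.74   4.09   8.53] -14.29
```

View pics/c.png

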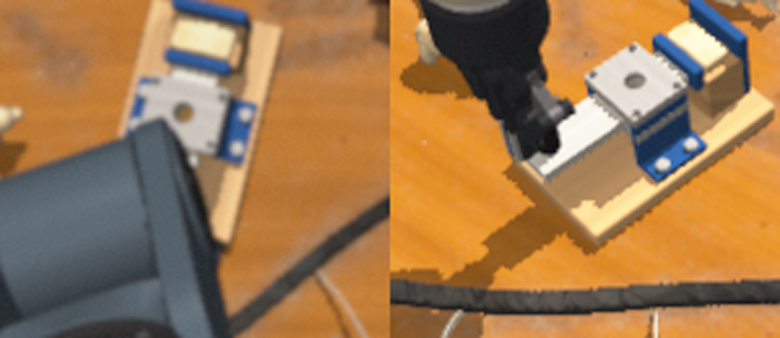

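The jaw stopped against 14 N after about 40 mm of travel. The picture shows the jaw face against the blank and the hole clear at about (185,112) in the crop. Next I back off and measure the hole with the wrist camera.

```bash
python3 - <<'E'
from h import *
t,e,f,_=st()
robot.servo_line(e-.012*U,vel=.1); e=st()[1]; robot.servo_line([e[0],e[1],.2],vel=.3)
H=np.array([.5728,.2008,0])
robot.move_pose(H-.04*U+[0,0,.24],Q(90+YAW))
w=read_camera("wrist"); save(w,"w1.png"); print(st()[0],np.round(w["pose"],3).tolist(),w["fovy"],w["cx"],w["cy"])
for q,z in(("pin_hole",.074),("jaw_home",.1035),("board",0)):
    print(q,[(np.round(x["uv"],1).tolist(),round(x["conf"],2),np.round(at(w,x["uv"],z),4).tolist()) for x in finder.pinpoint(w,q)])
print(proj(w,H+[0,0,.074]),proj(w,H-.08*U+[0,0,.1035]))
E
```

```text
10.0667 [[0.208, -0.943, -0.26, 0.469], [0.978, 0.2, 0.056, 0.224], [-0.001, -0.266, 0.964, 0.381], [0.0, 0.0, 0.0, 1.0]] 70.73229054210232 319.1740404124168 234.66860877832272
pin_hole [([324.7, 253.6], 0.56, [0.571, 0.2069, 0.074])]
jaw_home []
board []
[np.float64(318.80404850651564), np.float64(256.6203206860289)] [np.float64(318.7084132124053), np.float64(175.2002918753835)]
```

View pics/w1.png

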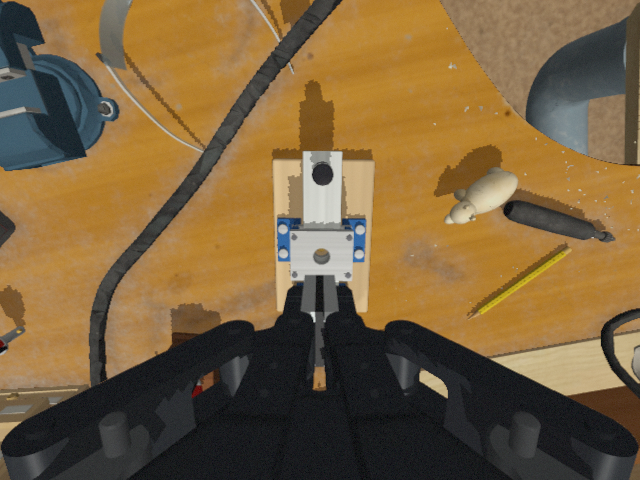

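Wrist view: hole at about (321,256), knob top at about (322,174), board edges vertical at columns 274 and 374, so the yaw is right. Next I refine both by blob.

```bash
python3 - <<'E'
from h import *
w=read_camera("wrist"); g=cv2.cvtColor(w["img"],cv2.COLOR_RGB2GRAY).astype(int)
print(g[246:268:2,308:336:2])
def blob(u,v,r,th):
    m=(g[v-r:v+r+1,u-r:u+r+1]<th).astype(np.uint8); n,l,s,c=cv2.connectedComponentsWithStats(m); i=1+np.argmax(s[1:,4]); return c[i]+[u-r,v-r],s[i]
for u,v,r,th,z in((321,256,12,130,.074),(322,174,15,50,.1035)):
    c,s=blob(u,v,r,th); print(c,s,at(w,c,z))
print("edges y at z.015",at(w,(273.5,230),.015),at(w,(373.5,230),.015), at(w,(273.5,160),.015),at(w,(373.5,160),.015))
print(st()[1])
E
```

```text
[[193 192 191 193 193 193 193 192 194 192 193 193 193 194]
 [191 192 193 192 192 191 190 190 191 189 191 191 190 190]
 [194 195 194 196 177 130 122 124 141 186 194 197 195 195]
 [198 199 200 160 117 112 109 105 114 121 190 198 199 199]
 [195 197 188 100 110 115 116 114 116  95 135 197 198 197]
 [197 197 173 106  99  96  98  97  84  99  99 191 197 198]
 [196 194 160  99 109 115 106 105 112  93  90 188 198 197]
 [193 194 181  87 108 110 110 106 101  89 110 194 193 193]
 [200 196 194 154  92  93  98  95  89  83 176 197 198 198]
 [197 198 199 196 154 108  94  89 110 173 199 199 200 199]
 [198 200 200 202 200 198 193 195 199 202 201 201 200 201]]
[320.62371134 257.24742268] [  4   6  16  15 194] [0.57289654 0.20304674 0.074     ]
[321.23166023 173.94208494] [  5   7  20  19 259] [0.49294293 0.22021639 0.1035    ]
edges y at z.015 [0.55068602 0.15400523 0.015     ] [0.57375639 0.26352704 0.015     ] [0.4762842  0.17250955 0.015     ] [0.49812993 0.27612816 0.015     ]
[0.53277845 0.20930232 0.23925576]
```

```bash
python3 - <<'E'
from h import *
P=np.array([.699,.0155,0]); th=72; a=np.radians(th-90); d=np.array([np.cos(a),np.sin(a),0])
robot.move_pose(P-.05*d+[0,0,.21],Q(th)); fingers.set_gripper(.060,40)
w=read_camera("wrist"); save(w,"w2.png"); print(st()[0:2],proj(w,P+[0,0,.086]))
print([(np.round(x["uv"],1).tolist(),round(x["conf"],2),np.round(at(w,x["uv"],.05),4).tolist()) for x in finder.pinpoint(w,"pin")])
u,v=map(int,proj(w,P+[0,0,.07])); 
cv2.imwrite("pics/w2c.png",cv2.resize(w["img"][v-60:v+60,u-80:u+80,::-1],None,fx=5,fy=5,interpolation=cv2.INTER_CUBIC)); print(u-80,v-60)
hsv=cv2.cvtColor(w["img"],cv2.COLOR_RGB2HSV); m=((hsv[...,0]<6)|(hsv[...,0]>174))&(hsv[...,1]>190)&(hsv[...,2]>120); m[:v-60]=0;m[v+60:]=0
n,l,s,c=cv2.connectedComponentsWithStats(m.astype(np.uint8)); i=1+np.argmax(s[1:,4]); print(c[i],s[i],at(w,c[i],.075))
E
```

```text
(11.7833, array([0.65143102, 0.03095724, 0.20999054])) [np.float64(317.7298956274022), np.float64(283.3251657527765)]
[([319.5, 268.7], 0.91, [0.7002, 0.0168, 0.05]), ([88.9, 245.7], 0.83, [0.6118, -0.1815, 0.05])]
237 216
[ 82.13414634 246.97560976] [ 76 242  14  11  82] [ 0.60909564 -0.16818843  0.075     ]
```

View pics/w2c.png

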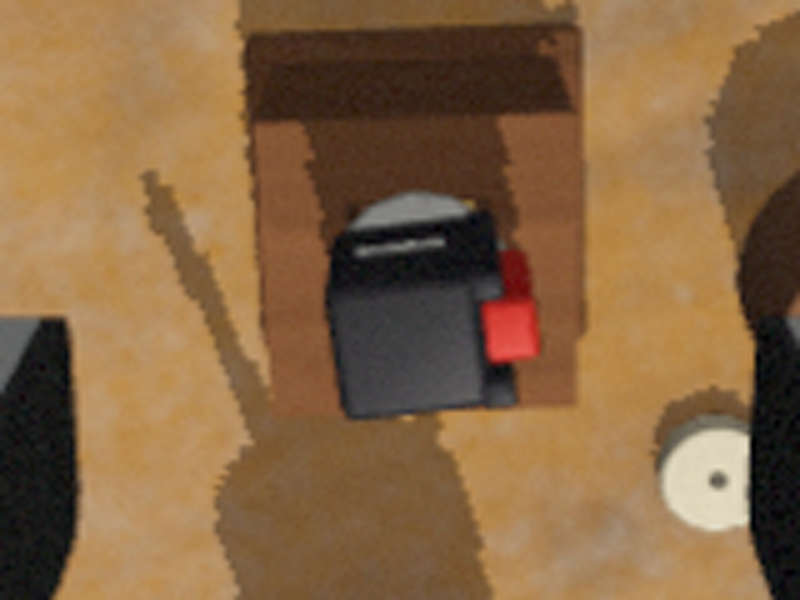

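The crop shows the pin standing in the holder: handle top corners at about (330,298), (497,285), (515,403), (348,418), red button on the right at (510,325). The other red thing, at image (82,247), is the look-alike. I check the handle size and yaw next.

```bash
python3 - <<'E'
from h import *
w=read_camera("wrist")
C=lambda u,v:(u/5+237-.4,v/5+216-.4)
k=np.array([at(w,C(*p),.086) for p in((330,298),(495,283),(515,403),(348,418))])
for a,b in((0,1),(3,2),(0,3),(1,2)):
    d=k[a]-k[b]; print(a,b,np.linalg.norm(d),np.degrees(np.arctan2(d[1],d[0])))
print(k.mean(0)); print("button",at(w,C(510,335),.083))
# collar far edge
print("collar far",at(w,C(425,193),.054))
E
```

```text
0 1 0.027984462112795983 -102.38264707672019
3 2 0.02890732696414983 -102.3350945514611
0 3 0.022409277608941243 169.27027469452676
1 2 0.02243092050821727 171.62899567712054
[0.70204442 0.01735516 0.086     ]
button [0.70513425 0.03228174 0.083     ]
collar far [0.68558801 0.02343177 0.054     ]
```

```bash
python3 - <<'E'
from h import *
P=np.array([.701,.017,0]); th=78
robot.move_pose(P+[0,0,.13],Q(th)); f0=st()[2]; print(f0)
e=st()[1]; off=np.array([P[0]-e[0],P[1]-e[1],0]); print(off)
robot.servo_line(P+off+[0,0,.0575],vel=.12); t,e,f,_=st(); print(t,e,f-f0)
fingers.set_gripper(.0,60); t,e,f,s=st(); print(t,e,f-f0,s["gripper_width"],s["grip_force"])
if .029<s["gripper_width"]<.033:
    robot.servo_line(e+[0,0,.085],vel=.15); robot.hold(.1); t,e,f,s=st(); print(t,e,f-f0,s["moment"],s["gripper_width"],s["grip_force"])
    s_=read_camera("scene"); save(s_,"s3.png"); w=read_camera("wrist"); save(w,"w3.png")
    u,v=map(int,proj(s_,e-[0,0,.01])); a=s_["img"][v-55:v+55,u-55:u+55,::-1]; u,v=map(int,proj(w,e)); print(u,v); b=w["img"][v-110:v+110,u-110:u+110,::-1]
    cv2.imwrite("pics/d.png",np.hstack([cv2.resize(a,(400,400),interpolation=2),cv2.resize(b,(400,400),interpolation=2)]))
E
```

```text
[-0.06467727  0.48341033  1.4228451 ]
[ 3.00446684e-04 -3.86138963e-05  0.00000000e+00]
13.1083 [0.70181117 0.01701195 0.05854426] [ 0.80742912 -0.33524663 -1.4048933 ]
13.4833 [0.70212767 0.0163735  0.05920588] [-1.8291007  -3.55863261  5.14331723] 0.02961823351790748 60.03146454691887
14.3083 [0.70142527 0.01642973 0.14262345] [ 0.14930985  0.80930601 -2.63903243] [ 0.0075074   0.01293144 -0.00249988] 0.029713246198176144 59.267951399087906
316 291
```

View pics/d.png

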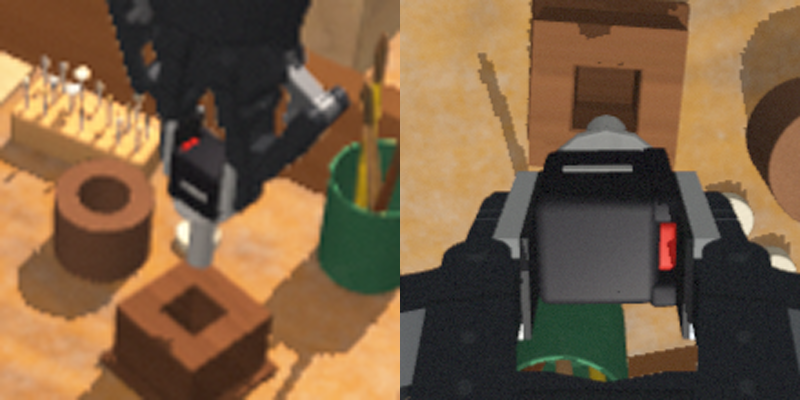

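```bash
python3 - <<'E'
from h import *
w=read_camera("wrist"); t,e,f,s=st()
R=lambda u,v:(206+(u-400)/1.8182,181+v/1.8182)
k=np.array([at(w,R(*p),e[2]+.0268) for p in((537,205),(655,205),(650,302),(542,302))])
print(e,k.round(4).tolist(),k.mean(0)-e,[(k.mean(0)-e)@U,(k.mean(0)-e)@V])
print(np.linalg.norm(k[0]-k[3]),np.linalg.norm(k[1]-k[0]))
print("shank tip far edge",at(w,R(607,118),e[2]-.0522)-e,((at(w,R(607,118),e[2]-.0522)-e)@U))
E
```

```text
[0.70177874 0.01640227 0.14320818] [[0.6872, 0.0061, 0.17], [0.6922, 0.0297, 0.17], [0.7142, 0.0244, 0.17], [0.7094, 0.0018, 0.17]] [-0.00103284 -0.00087885  0.0268    ] [np.float64(-0.0008275505152438126), np.float64(-0.0010743900520611568)]
0.022641934625965473 0.024108139701591435
shank tip far edge [-0.0056768   0.00259829 -0.0522    ] -0.006092966873077764
```

```bash
cat > ins.py <<'E'
from h import *
H=np.array([.5727,.2022,0])
robot.servo_line(H+[0,0,.15],vel=.25); robot.servo_line(H+[0,0,.130],vel=.1); robot.hold(.1)
t,e,f0,s=st(); print(t,e,f0,s["gripper_width"]); np.save("f0.npy",f0)
c=H+(H-e)*[1,1,0]   # corrected command
z=.130
while z>.118:
    z-=.0007; robot.servo_line(c+[0,0,z],vel=.03); t,e,f,s=st(); fz=(f-f0)[2]
    if fz>3.5: break
print("contact",t,z,e,f-f0)
np.save("c.npy",[*c[:2],z])
E
python3 ins.py
```

```text
15.9667 [0.57312616 0.20189149 0.13035295] [-0.35287707  0.02525384 -1.60756858] 0.030161335568404828
contact 20.4667 0.1173999999999999 [0.57224827 0.20250125 0.11734144] [0.29802594 0.16482152 0.45329576]
```

```bash
cat > down.py <<'E'
from h import *
c=np.load("c.npy"); f0=np.load("f0.npy"); z=c[2]
while z>.080:
    z-=.0015 if z>.088 else .0007
    robot.servo_line([c[0],c[1],z],vel=.03); t,e,f,s=st(); d=f-f0
    if d[2]>6 or z<.09 or np.hypot(*d[:2])>5: print(round(t,2),round(z,4),e.round(4),d.round(1),round(s["gripper_width"],4))
    if d[2]>11 or np.hypot(*d[:2])>9: break
np.save("c.npy",[c[0],c[1],z]); print(t,z,e,d,s["moment"])
E
python3 down.py
```

```text
25.22 0.0889 [0.5724 0.2025 0.0889] [1.3 0.  4.4] 0.0297
25.47 0.0874 [0.5724 0.2025 0.0874] [1.6 0.4 4.8] 0.0304
25.72 0.0867 [0.5724 0.2025 0.0867] [2.  1.1 4.3] 0.0299
25.97 0.086 [0.5724 0.2025 0.086 ] [1.7 1.1 4.9] 0.03
26.22 0.0853 [0.5724 0.2025 0.0853] [2.3 1.6 6.1] 0.0299
26.47 0.0846 [0.5723 0.2025 0.0846] [2.7 2.1 5.5] 0.0299
26.72 0.0839 [0.5723 0.2025 0.0839] [1.9 2.1 6.7] 0.0302
26.97 0.0832 [0.5723 0.2025 0.0832] [2.3 1.2 6.5] 0.03
27.22 0.0825 [0.5724 0.2025 0.0832] [-0.6 -0.3 13.3] 0.0297
27.2167 0.08249999999999982 [0.57236512 0.20251205 0.08318513] [-0.60192747 -0.26697363 13.25356246] [0.15886158 0.03350449 0.02023468]
```

```bash
python3 - <<'E'
from h import *
f0=np.load("f0.npy")
for o in(.034,.038,.060):
    fingers.set_gripper(o,20); t,e,f,s=st(); print(t,e,(f-f0).round(1),s["gripper_width"],s["grip_force"])
robot.servo_line(e+[0,0,.09],vel=.15); e=st()[1]
robot.move_pose(e-.07*U+[0,0,.02],Q(78)); robot.hold(.3)
w=read_camera("wrist"); s_=read_camera("scene"); print(st()[0])
u,v=map(int,proj(s_,[.5727,.2022,.09])); a=s_["img"][v-40:v+40,u-40:u+40,::-1]; u,v=map(int,proj(w,[.5727,.2022,.09])); b=w["img"][v-70:v+70,u-70:u+70,::-1]
cv2.imwrite("pics/f.png",np.hstack([cv2.resize(a,(400,400),interpolation=2),cv2.resize(b,(400,400),interpolation=2)]))
E
```

```text
27.4333 [0.57214739 0.20273813 0.0825645 ] [1.8 2.4 7.6] 0.03423718230473679 4.698120430111885
27.65 [0.57171572 0.20241861 0.08198759] [0.6 1.7 3.5] 0.037855913350052 0.8740273118019104
27.9917 [0.57206388 0.2023427  0.08226827] [ 0.6 -0.7  1.2] 0.060070261993595025 0.0
29.5333
```

View pics/f.png

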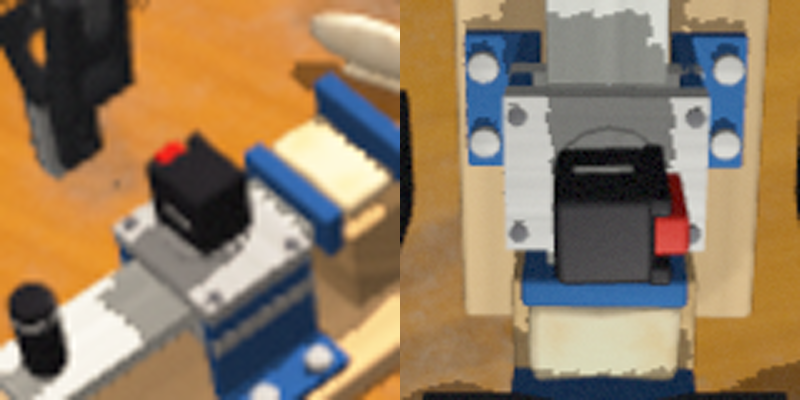

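The pin sits upright with its collar at the plate (about (205,210) on the left) and the red button out at (672,235). The jaw is home and the gripper is clear, so I hand in.

```bash
python3 -c "
from h import *
print(workorder.hand_in())"
```

```text
the job is handed in; nothing more can be done
None
```

I pushed the jaw home, fully inserted the pin with its button held in (peak reading about 13 N), and let go; the final picture shows the button out and the collar at the plate. I handed the job in at about 30 s without tugging the pin to test the lock.

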